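Stack the carry tray on the clamped nursery organiser and press it home

TASK

Carry the white tray by its handle, with the cream pot staying in it, over to the organiser that hangs at the edge of the changing shelf, feel the tray's four corner lugs into the organiser's four corner sockets (the organiser hangs with some side play on its clamp), and press it down until both spring catches have clicked and it sits fully home and level. Be gentle: slide about for the sockets with a light touch, never dropping or forcing the tray, and press only as firmly as the catches need. Then let go, and leave the jar, the wooden block, the lotion bottle and the hairbrush where they are.

Things in the scene. Friction and masses are not known exactly. Their poses are not given: they have to be found in the camera images.
- tray_handle (a point): Centre of the white tray's grip bar; axes as the tray's: x across, y along, z up. The bar runs along y: 124 mm long, 14 mm thick (x), 18 mm high, on uprights at y +-57 mm. Below its centre: lug ends 107 mm (so it is 107 mm above the shelf at the start), flange underside (the seating face) 89 mm, tops of the side walls 45 mm. The tray fits the organiser either way round.
- tray: Loose white plastic tray, 160 (x) x 220 (y) mm, 0.3 to 0.55 kg, standing on four plain square lugs, 14 x 14 mm, 18 mm long, centred at x +-66.25, y +-96.25 mm. Its floor is a 4 mm plate whose edge is a foot flange, 5 mm proud of the end walls. Origin midway between the four lug ends, 107 mm under tray_handle.
- clamp: Screw clamp on the shelf's far edge; the organiser hangs on it; origin at the clamp's middle where its face meets the edge, at shelf height; x away from the shelf, y along the edge, z up. The organiser's middle is at x 100 mm, y from -8 to +8 mm (side play, not in these readings; it stays put unless pushed with 10 N), rim at z 60 mm. Over 50 N between tray and clamp or organiser is forcing it.
- clamp_rail (a point): Middle of the clamp's rail (15.5, 0, 44 mm from its origin, same axes). The screw stands 35 mm inside the edge, 86 mm high. White organiser: 160 (x) x 220 (y) mm. Corner posts with square sockets 15.5 mm wide, 21 mm deep, open at the rim, x +-66.25, y +-96.25 mm from its middle: 0.75 mm play a side. Lugs on the rim hold the tray 18 mm above home; fully home, tray_handle is 149 mm above the shelf.
- catch_left (a joint): How far (m) the spring tongue on the organiser's +y end is pushed outwards: 0 at rest. It stands mid-wall, 36 mm wide, top 15.6 mm above the rim; its sloping nose meets the tray's flange 11.5 mm above home and is pushed 2 mm aside. Both noses give way to 10 to 17 N downwards in all, tray weight included (which alone is too little), and spring back over the flange 2 mm above home.
- catch_right (a joint): the same on the other end, -y
- cream_pot_center (a point): centre of a small cream pot with a metal lid, 50 mm across, 30 mm high, standing loose on the tray's floor beside the handle (its top 55 mm below the bar's centre)
- jar: closed white ceramic jar, 76 mm across, 100 mm high; origin at the centre of its foot
- block: wooden block, 90 x 45 x 45 mm; origin at the centre of its underside
- lotion: lotion bottle, 52 mm across, 130 mm high; origin at the centre of its foot
- hairbrush: wooden hairbrush lying bristles down, about 165 mm long, 24 mm high; origin on its underside near the middle
There are look-alikes about, which are no part of the job. Of the things that look like the part that bears cream_pot_center, the smallest one is meant.

How it is judged:
By the outcome, as a careful person would: the job done as asked, in the order asked, and still so for the second after the job is handed in, with the robot touching nothing.
It also fails if it takes over 72 s, if anything falls off the work surface, if the arm or the gripper's body presses on something with over 40 N, if the wrist force passes 120 N, or if a joint passes its speed limit or range.

ROBOT

A 6-joint arm with a two-finger parallel gripper is mounted at the origin on the work surface. World frame = base frame: x ahead of the robot, y to its left, z up, the work surface at z = 0. Lengths are in m, angles in rad, forces in N, time in s.
With the tool pointing down it reaches from about 0.35 to 0.85 m from the base axis. Payload 8.1 kg.
Tool frame: the origin (TCP) lies between the finger pads; the fingertips stand 11 mm ahead of it and the grasp point (between the pads) lies 8 mm behind it; y points along the fingers, x is the direction in which the jaws open and shut, and the axes are right-handed (so a half turn about y gives the same grasp; the last joint's range is limited). The gripper opens to 93 mm and grips with 3 to 60 N. Pads are 15 mm wide; open, the fingers measure 128 mm over their backs; the gripper's body (75 mm by 188 mm) begins 65 mm behind the grasp point.
Start: joints at [-1.376, 0.13, 1.488, -0, 1.523, -0.085], TCP at [0.166, -0.577, 0.23] pointing down, gripper open.
Joint ranges: [-2.96, 2.96], [-0.89, 2.26], [0.02, 2.5], [-1.34, 4.48], [0, 2.73], [-2.66, 2.66]. Speed limits (rad/s): [2.39, 2.39, 2.79, 3.14, 3.14, 3.14].

INTERFACE

Orientations are given as a rotation vector (axis times angle).
In Python, from plant import readout, optics, robot gives the robot as it stands.
- The arm moves only by the shell command python3 -m creep 'ROWS' [FORCE]. ROWS is JSON, a list that holds one entry, the list of rows, each a list of 7 numbers: the closure, from 0 (fully open) to 1 (shut), then the shift along the tool's x, y, z in cm, then the turn, a rotation vector about the tool's x, y, z in degrees. In form: [[[grip, x, y, z, wx, wy, wz], ...]]. A call has exactly 8 rows; each row shifts and turns the pose as measured when the row begins, along the tool's axes as they then stand; what a row does not reach is not made up. A row lasts 1/10 s, in which the tool goes at most 50 mm and 8.59 degrees, less where a joint would pass 70% of its speed; a pose out of reach is approached as far as the arm can. A call is refused whole if a number of a shift passes 5 or a number of a turn 8.59, either way. A call with a gripper value outside its range is refused whole. The fingers move at their own pace and stop on an object; FORCE is the grip in N (left out, the last holds). Time passes only in rows, so rows that do not move let the fingers close, or fill a call up. It gives the time, the measured TCP pose, the force and the opening at its end, in the units of the state.
- readout.read_state(): the state, without advancing time (a new reading comes with each control period).
- optics.read_camera(name): name is "side" or "top"; returns a dict with "frame" (384x512x3 uint8, red, green, blue), "depth" (384x512 float32, m along the optical axis (not along the pixel's ray), 0 where there is no reading), "intrinsics" (3x3 intrinsics, pixels), "dist_coeffs" ([k1, k2, p1, p2, k3] as OpenCV has them; the pictures are not rectified), "R" (3x3) and "t" (3): a world point X has camera coordinates R X + t. Camera axes: x right, y down, z forward; pixel columns grow to the right and rows downward; lengths in m; the calibration is good to about 2 mm. A picture is of the moment at which its call begins.
- robot.close_job(): hands the job in, once; it reports no verdict.
The state is a dict: "t": time; "q": joint angles; "dq": joint speeds; "joint_torque": joint torques, N m; "tool_pos": TCP position; "orientation": TCP orientation; "force": force on the tool from outside, world axes, zero at the start; "wrist_torque": the same for the moment, N m; "opening": finger opening in m.
Only numpy, scipy, OpenCV 4.12 (cv2) and the standard library are available. Lean on these libraries where they do the work, as an engineer would, in place of code of your own. Each camera call takes 0.05 s, during which the arm holds its last target. There are 200 camera calls.

## Working session

There is one attempt and no reset: what is moved stays moved. The work goes in short steps, Python scripts to look and compute and a shell command to move; the robot and the scene stay as the last step left them, time stands still between calls to the robot, and variables do not carry over. Pictures are saved under pics/ and viewed, about 8 in all and at most 12, crops included, and the job is handed in when it is done.

```bash
mkdir -p pics; cat > h.py <<'E'
import numpy as np, cv2
from plant import readout, optics, robot
from scipy.spatial.transform import Rotation as Ro
def cam(n):
    c=optics.read_camera(n); np.savez(f'{n}.npz',**c); return c
def world(c):
    K=np.array(c['intrinsics'],float);d=np.array(c['dist_coeffs'],float)
    h,w=c['depth'].shape
    u,v=np.meshgrid(np.arange(w),np.arange(h))
    p=cv2.undistortPoints(np.stack([u,v],-1).reshape(-1,1,2).astype(float),K,d).reshape(h,w,2)
    z=c['depth'][...,None]
    P=np.concatenate([p*z,z],-1)
    W=(P-np.array(c['t']))@np.array(c['R']); W[c['depth']==0]=np.nan
    return W
def st():
    s=readout.read_state(); print({k:np.round(v,4).tolist() for k,v in s.items() if k in('t','q','tool_pos','orientation','force','wrist_torque','opening')})
    return s
E
python3 - <<'E'
from h import *
s=st(); print(Ro.from_rotvec(s['orientation']).as_matrix().round(3))
for n in('side','top'):
    c=cam(n); cv2.imwrite(f'pics/{n}0.png',cv2.resize(c['frame'][...,::-1],(800,600)))
    print(n,'cam at',(-np.array(c['R']).T@np.array(c['t'])).round(3))
E
```

```text
{'t': 0.0, 'q': [-1.3764, 0.1312, 1.4893, 0.0, 1.523, -0.0854], 'tool_pos': [0.1656, -0.5761, 0.2286], 'orientation': [-1.3274, 1.0016, -0.9993], 'force': [0.7231, 0.0643, 0.1872], 'wrist_torque': [0.0107, -0.0425, -0.013], 'opening': 0.0931}
[[ 0.276 -0.     0.961]
 [-0.961  0.002  0.276]
 [-0.002 -1.     0.   ]]
side cam at [0.113 0.649 0.739]
top cam at [ 0.367 -0.044  1.238]
```

View pics/top0.png

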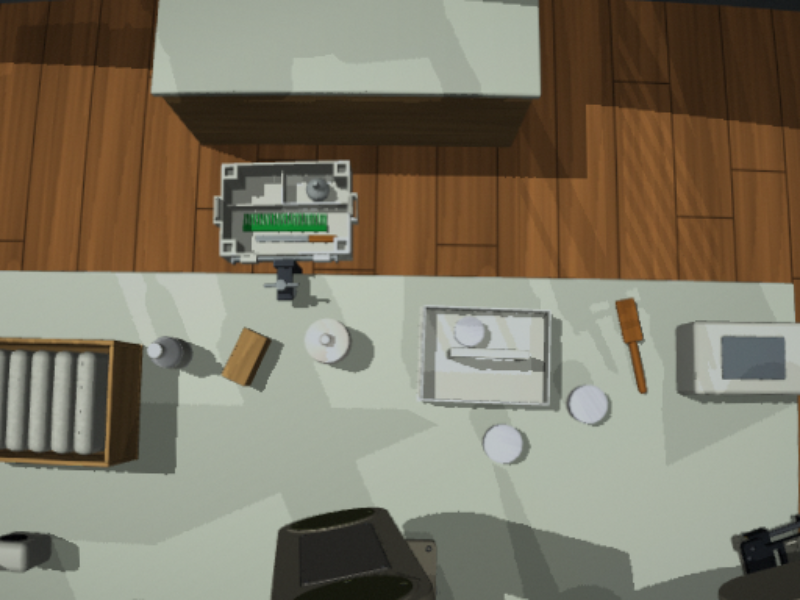

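View pics/side0.png

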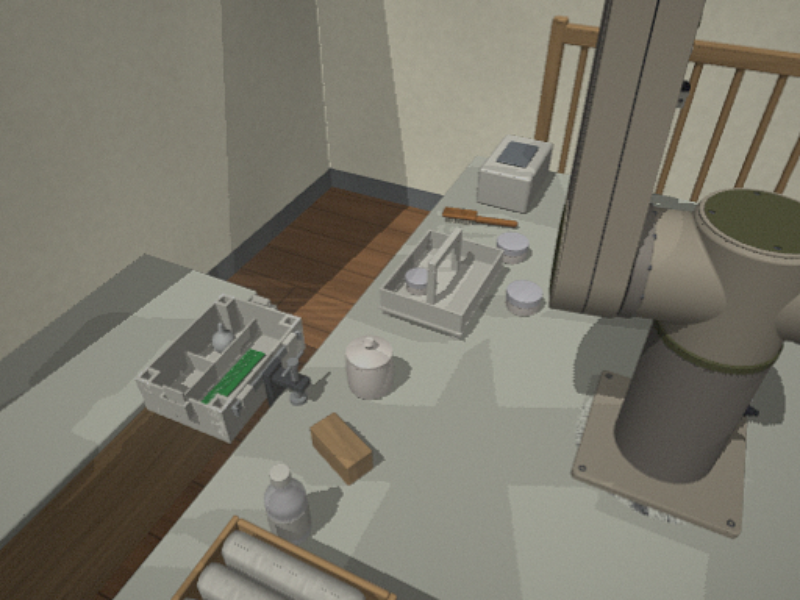

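The top view shows the tray at about (485,355) with its bar at (447–543,353) and the pot at (468,331). The organiser is at (285,210), with sockets at (230,170), (343,167), (229,245) and (345,247). Next I measure these.

```bash
python3 - <<'E'
from h import *
c=dict(np.load('top.npz'));W=world(c);X,Y,Z=W[...,0],W[...,1],W[...,2]
s=512/800
def box(u0,v0,u1,v1):
    m=np.zeros(Z.shape,bool); m[int(v0*s):int(v1*s),int(u0*s):int(u1*s)]=1; return m
def rect(n,m):
    p=W[m]; r=cv2.minAreaRect((p[:,:2]*1000).astype(np.float32)); print(n,m.sum(),'c',np.round(r[0],1),'size',np.round(r[1],1),'ang',round(r[2],2),'z',np.nanmedian(p[:,2]).round(4),'mean',p.mean(0).round(4))
tr=box(405,295,565,415)
rect('bar',tr&(Z>.098)); rect('traywalls',tr&(Z>.05)&(Z<.075)); 
rect('pot',box(445,312,492,347)&(Z>.045)&(Z<.06))
og=box(205,150,365,262)
rect('org rim',og&(Z>.053)&(Z<.067)); rect('org hi',og&(Z>.068)&(Z<.085))
rect('clampall',box(262,255,310,302)&(Z>.02))
rect('jar',box(295,310,352,370)&(Z>.03)); rect('screw',box(262,268,310,302)&(Z>.075))
rect('clamp rail', box(225,250,350,275)&(Z>.02)&(Z<.05))
print('shelf z',np.nanmedian(Z[box(330,400,400,480)]))
b=tr&(Z>.098);p=W[b][:,:2];p=p-p.mean(0);u=np.linalg.svd(p)[2][0];print('bar dir',u,np.degrees(np.arctan2(u[1],u[0])))
# org zoom
f=c['frame'][90:180,120:370][...,::-1];cv2.imwrite('pics/z1.png',cv2.resize(f,None,fx=3.2,fy=3.2,interpolation=cv2.INTER_CUBIC))
z=np.where(og&(Z>.04),Z,0); 
for v in range(98,172,3): print(v,' '.join('%3d'%(1000*a) if a==a else ' . ' for a in Z[v,132:236:3]))
E
```

```text
bar 302 c [ 421.5 -183. ] size [121.9  14.4] ang 88.61 z 0.1167 mean [ 0.4211 -0.1825  0.1163]
traywalls 681 c [ 421.3 -183.8] size [209.5 157.3] ang 88.79 z 0.0594 mean [ 0.4387 -0.1813  0.0586]
pot 273 c [ 460.7 -156.3] size [46.  46.5] ang 43.9 z 0.0525 mean [ 0.4606 -0.1557  0.0525]
org rim 968 c [658.3 156.1] size [171.  243.9] ang 1.28 z 0.0596 mean [0.6511 0.1614 0.0595]
org hi 82 c [631.7 154.1] size [ 98.5 229.3] ang 2.34 z 0.076 mean [0.6616 0.1671 0.0749]
clampall 449 c [546.6 153.2] size [75.8 80.4] ang 1.85 z 0.0508 mean [0.5514 0.153  0.0557]
jar 688 c [438.6  75.9] size [70.6 72.7] ang 2.2 z 0.0811 mean [0.4381 0.0738 0.0802]
screw 79 c [527.3 153.4] size [15.6 54.7] ang 4.6 z 0.0859 mean [0.5279 0.1548 0.0854]
clamp rail 183 c [571.2 155.2] size [215.3  40.1] ang 88.05 z 0.0443 mean [0.5734 0.1511 0.0424]
shelf z 0.0009174770932867025
bar dir [-0.02556109 -0.99967326] -91.46470237297524
98 -752 -754 -745 -746 -739 -759 -742 -744 -754 -748 -750 -763 -751 -745 -754 -745 -749 -755 -749 -750 -756 -750 -751 -743 -738 -750 -738 -748 -754 -750 -753 -751 -745 -750 -758
101 -7
[... 2951 characters left out ...]
 -11 -11 -13  -3  -6  -2  -5  -7  -5  50  36  60  21 -751 -754 -743
161 -748 -746 -746  58  58  63  64  29  60  64  58  57  60  62  58  61  59  59  66  66  60  63  62  63  62  63  57  65  63  64  62  26 -749 -748 -751
164 -754 -748 -746 -748  43  38  51  54  54  57  62  56  54  51  50  55  53  50  54  52  53  50  52  56  51  57  61  52  46  23  23  24 -747 -760 -743
167 -746 -747 -750 -753 -753  -4  36  -3  61  56  55  36 -10 -13 -13  58  61  55  59  41 -740 -748 -738  44  47  40  43 -759  46 -747 -755 -748 -745 -749 -750
170 -759 -756 -751 -748 -743 -744 -752 -759 -743 -749 -750 -739 -744 -738 -742  53  51  54  52  39 -20 -743 -746 -748 -750 -745 -753 -742 -753 -752 -745 -747 -752 -744 -742
```

View pics/z1.png

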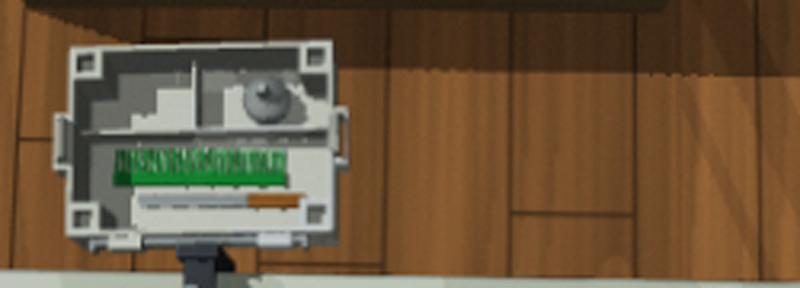

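```bash
cat > fit.py <<'E'
from h import *
from scipy.optimize import minimize
def edges(c):
    g=cv2.GaussianBlur(cv2.cvtColor(c['frame'],cv2.COLOR_RGB2GRAY).astype(np.float32),(0,0),.8)
    return np.hypot(cv2.Sobel(g,5,1,0),cv2.Sobel(g,5,0,1))
def proj(c,P):
    rv=cv2.Rodrigues(np.array(c['R'],float))[0]
    return cv2.projectPoints(P.astype(float),rv,np.array(c['t'],float),np.array(c['intrinsics'],float),np.array(c['dist_coeffs'],float))[0].reshape(-1,2)
def sq(cx,cy,hx,hy,n=30):
    a=np.linspace(-1,1,n);o=np.ones(n)
    return np.concatenate([np.c_[cx+hx*a,cy+hy*o],np.c_[cx+hx*a,cy-hy*o],np.c_[cx+hx*o,cy+hy*a],np.c_[cx-hx*o,cy+hy*a]])
def fit(c,model,z,x0):
    G=edges(c)
    def pts(p):
        ca,sa=np.cos(p[2]),np.sin(p[2]);return np.c_[model@np.array([[ca,sa],[-sa,ca]])+p[:2],np.full(len(model),z)]
    def cost(p):
        q=proj(c,pts(p)).astype(np.float32)
        return -np.minimum(cv2.remap(G,q[:,0:1],q[:,1:2],cv2.INTER_LINEAR),120).mean()
    best=None
    for dx in(-.004,0,.004):
      for dy in(-.006,0,.006):
        for da in(-.015,0,.015):
          x=np.array(x0)+[dx,dy,da]
          r=minimize(cost,x,method='Nelder-Mead',options=dict(initial_simplex=np.array([x,x+[.003,0,0],x+[0,.003,0],x+[0,0,.01]]),xatol=1e-5,fatol=1e-3))
          if best is None or r.fun<best.fun: best=r
    return best
sock=np.concatenate([sq(a*.06625,b*.09625,.00775,.00775) for a in(-1,1) for b in(-1,1)])
outl=sq(0,0,.08,.11,80)
E
python3 - <<'E'
from fit import *
for n in('top','side'):
    c=dict(np.load(n+'.npz'))
    for nm,m,z,x0 in(('sock',sock,.06,(.661,.157,.025)),('sock+outl',np.concatenate([sock,outl]),.06,(.661,.157,.025)),
        ('bar top',sq(0,0,.007,.062,40),.116,(.421,-.183,-.025)),('tray wall out',sq(0,0,.0745+.0005,.105,80),.062,(.421,-.183,-.025)),('flange',sq(0,0,.08,.11,80),.020,(.421,-.183,-.025))):
        r=fit(c,m,z,x0);print(n,nm,(r.x*1000).round(1),'deg',np.degrees(r.x[2]).round(2),round(r.fun,1))
c=dict(np.load('top.npz'));W=world(c);Z=W[...,2]
# shelf edge yaw
E=[]
for u in list(range(245,500)):
    col=Z[150:200,u]; i=np.where(col>-.02)[0]
    if len(i): E.append(W[150+i[0]+1,u,:2])
E=np.array(E);vx,vy,x,y=cv2.fitLine(E.astype(np.float32),cv2.DIST_HUBER,0,.001,.001).ravel();print('edge',np.degrees(np.arctan2(-vx*np.sign(vy),abs(vy))),'x at y=.157',x+(0.157-y)*vx/vy)
for a in((205,215,262),(345,362,262)):
    m=np.zeros(Z.shape,bool);m[int(170*.64):int(250*.64),int(a[0]*.64):int(a[1]*.64)]=1;m&=Z>.072
    print('tongue',W[m].mean(0),m.sum())
E
```

```text
top sock [663.1 158.4  32.8] deg 1.88 -120.0
top sock+outl [663.6 158.9  31.8] deg 1.82 -118.6
top bar top [ 419.6 -179.7  -31.6] deg -1.81 -95.4
top tray wall out [ 419.6 -186.   -26.6] deg -1.52 -115.6
top flange [ 420.  -190.4  -15.4] deg -0.88 -109.0
side sock [654.2 153.9  56.6] deg 3.24 -109.9
side sock+outl [657.1 151.8  29. ] deg 1.66 -100.4
side bar top [ 407.2 -190.8   -7.5] deg -0.43 -102.5
side tray wall out [ 414.4 -180.1  -10.9] deg -0.62 -96.2
side flange [ 405.9 -172.8  -22.2] deg -1.27 -98.1
edge -0.0 x at y=.157 nan
tongue [nan nan nan] 0
tongue [0.66706319 0.04232779 0.07708272] 27<stdin>:13: RuntimeWarning: invalid value encountered in scalar divide
<stdin>:16: RuntimeWarning: Mean of empty slice.
  ret = um.true_divide(
```

```bash
python3 -m creep '[[[0,0,0,0,0,-8.5,0],[0,0,0,0,0,-8.5,0],[0,0,0,0,0,-8.5,0],[0,0,0,0,0,-8.5,0],[0,0,0,0,0,-8.5,0],[0,0,0,0,0,-8.5,0],[0,0,0,0,0,-8.5,0],[0,0,0,0,0,-8.5,0]]]' 40; sed -i 's/,120).mean/,400).mean/' fit.py
python3 - <<'E'
from fit import *
s=st();print(Ro.from_rotvec(s['orientation']).as_matrix().round(3))
c=dict(np.load('top.npz'))
for nm,m,z,x0 in(('sock',sock,.06,(.661,.157,.03)),('sock+outl',np.concatenate([sock,outl]),.06,(.661,.157,.03)),
        ('bar top',sq(0,0,.007,.062,40),.116,(.421,-.183,-.025)),('tray wall',sq(0,0,.075,.105,80),.062,(.421,-.183,-.025))):
        r=fit(c,m,z,x0);print(nm,(r.x*1000).round(1),'deg',np.degrees(r.x[2]).round(2),round(r.fun,1))
E
```

```text
t: 0.9
tool_pos: [0.1651, -0.5734, 0.2235]
orientation: [-1.559, 0.071, -0.067]
force: [0.7, 0.3, -0.4]
opening: 0.0929
{'t': 0.9, 'q': [-1.3764, 0.1347, 1.4948, 0.0, 1.5227, -1.2887], 'tool_pos': [0.1651, -0.5734, 0.2235], 'orientation': [-1.5594, 0.0707, -0.0669], 'force': [0.673, 0.2895, -0.449], 'wrist_torque': [-0.0472, -0.1233, -0.0268], 'opening': 0.0929}
[[ 0.996 -0.002  0.088]
 [-0.088  0.01   0.996]
 [-0.003 -1.     0.01 ]]
sock [656.9 148.7  26.5] deg 1.52 -237.0
sock+outl [663.8 157.1  32.2] deg 1.85 -216.3
bar top [ 419.9 -176.1  -21. ] deg -1.2 -129.3
tray wall [ 420.9 -186.   -25.3] deg -1.45 -147.9
```

```bash
python3 -m creep '[[[0,2.3,0,4.2,0,0,0],[0,2.3,0,4.2,0,0,0],[0,2.3,0,4.2,0,0,0],[0,2.3,0,4.2,0,0,0],[0,2.3,0,4.2,0,0,0],[0,2.3,0,4.2,0,0,0],[0,2.3,0,4.2,0,0,0],[0,2.3,0,4.2,0,-3.6,0]]]' >/dev/null
python3 - <<'E'
from h import *
s=st();R=Ro.from_rotvec(s['orientation']).as_matrix();print(R.round(3))
print('to go in tool (cm)',(R.T@(np.array([.421,-.183,.15])-s['tool_pos'])*100).round(2))
E
```

```text
{'t': 1.7, 'q': [-0.6966, -0.2684, 1.8841, 0.0096, 1.5411, -0.6702], 'tool_pos': [0.3777, -0.2446, 0.2212], 'orientation': [-1.5537, 0.0254, -0.0165], 'force': [1.6509, -0.1643, 0.4107], 'wrist_torque': [-0.0257, -0.086, -0.0178], 'opening': 0.093}
[[ 1.    -0.005  0.027]
 [-0.027  0.017  0.999]
 [-0.006 -1.     0.017]]
to go in tool (cm) [4.21 7.2  6.15]
```

```bash
python3 -m creep '[[[0,1,1.2,1.5,-1,0,-0.3],[0,1,1.2,1.5,0,0,0],[0,1,1.2,1.5,0,0,0],[0,0.8,1.2,1.2,0,0,0],[0,0.4,1,0.4,0,0,0],[0,0,0.5,0,0,0,0],[0,0,0,0,0,0,0],[0,0,0,0,0,0,0]]]' >/dev/null
python3 - <<'E'
from h import *
s=st();R=Ro.from_rotvec(s['orientation']).as_matrix();print(R.round(4))
print('to go in tool (cm)',(R.T@(np.array([.421,-.183,.099])-s['tool_pos'])*100).round(2))
c=cam('side');cv2.imwrite('pics/s1.png',cv2.resize(c['frame'][100:260,200:420][...,::-1],(800,580)))
E
```

```text
{'t': 2.5, 'q': [-0.5053, -0.2116, 1.9584, -0.0005, 1.3961, -0.4897], 'tool_pos': [0.4238, -0.1761, 0.1549], 'orientation': [-1.5705, 0.0133, -0.011], 'force': [0.1394, -0.097, -0.3442], 'wrist_torque': [-0.0336, -0.1378, 0.0523], 'opening': 0.0933}
[[ 9.999e-01 -1.400e-03  1.550e-02]
 [-1.550e-02  2.000e-04  9.999e-01]
 [-1.500e-03 -1.000e+00  2.000e-04]]
to go in tool (cm) [-0.26  5.59 -0.7 ]
```

View pics/s1.png

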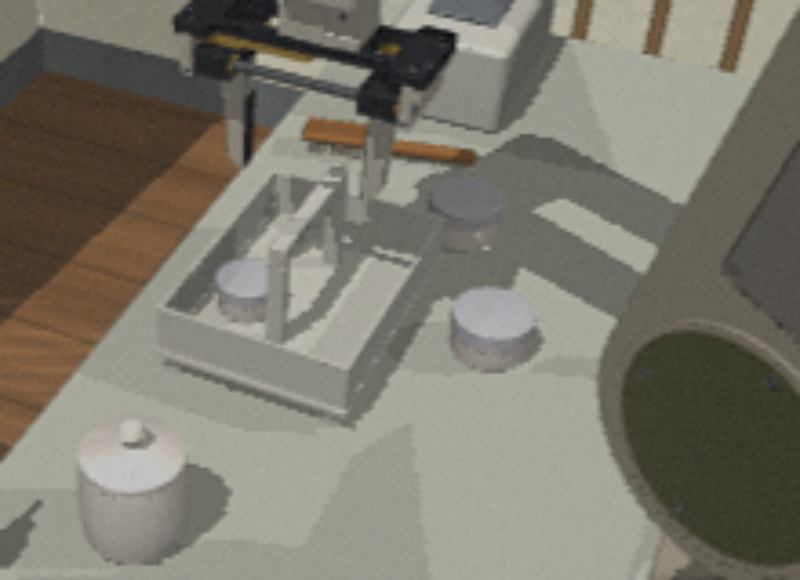

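```bash
python3 -m creep '[[[0,-0.13,1,-0.4,0,0.5,0],[0,-0.13,1,-0.3,0,0,0],[0,0,1,0,0,0,0],[0,0,1,0,0,0,0],[0,0,0.8,0,0,0,0],[0.3,0,0.4,0,0,0,0],[0.6,0,0,0,0,0,0],[0.6,0,0,0,0,0,0]]]' 40
python3 - <<'E'
from h import *
s=st();R=Ro.from_rotvec(s['orientation']).as_matrix();print(R.round(4))
print('to go in tool (cm)',(R.T@(np.array([.421,-.183,.099])-s['tool_pos'])*100).round(2))
E
```

```text
t: 3.35
tool_pos: [0.42, -0.1853, 0.0986]
orientation: [-1.571, 0.023, -0.021]
force: [-0.1, -0.6, -0.3]
opening: 0.0737
{'t': 3.35, 'q': [-0.5266, -0.1519, 2.0139, -0.0008, 1.2805, -0.4985], 'tool_pos': [0.42, -0.1853, 0.0986], 'orientation': [-1.5709, 0.0229, -0.021], 'force': [-0.0535, -0.5549, -0.2573], 'wrist_torque': [0.025, -0.1025, 0.0462], 'opening': 0.0737}
[[ 9.996e-01 -1.200e-03  2.790e-02]
 [-2.790e-02 -2.000e-04  9.996e-01]
 [-1.200e-03 -1.000e+00 -2.000e-04]]
to go in tool (cm) [ 0.09 -0.04  0.23]
```

```bash
python3 -m creep '[[[0.6,0.1,0,0.2,0,0,0],[0.8,0,0,0,0,0,0],[1,0,0,0,0,0,0],[1,0,0,0,0,0,0],[1,0,0,0,0,0,0],[1,0,0,0,0,0,0],[1,0,0,0,0,0,0],[1,0,0,0,0,0,0]]]' 40
python3 -m creep '[[[1,0,0,0,0,0,0],[1,0,0,0,0,0,0],[1,0,-0.5,0,0,0,0],[1,0,-0.8,0,0,0,0],[1,0,-0.8,0,0,0,0],[1,0,-0.8,0,0,0,0],[1,0,-0.5,0,0,0,0],[1,0,0,0,0,0,0]]]' 45
python3 - <<'E'
from h import *
s=st();R=Ro.from_rotvec(s['orientation']).as_matrix();print(R.round(4))
c=cam('side');cv2.imwrite('pics/s2.png',cv2.resize(c['frame'][100:260,200:420][...,::-1],(800,580)))
E
```

```text
t: 4.15
tool_pos: [0.4219, -0.1835, 0.1002]
orientation: [-1.572, 0.021, -0.022]
force: [-3.7, -0.9, 2.8]
opening: 0.0137
t: 4.95
tool_pos: [0.4208, -0.1826, 0.1356]
orientation: [-1.57, 0.023, -0.02]
force: [-0.0, -0.3, -5.2]
opening: 0.0137
{'t': 4.95, 'q': [-0.5207, -0.1933, 1.9792, -0.0007, 1.3576, -0.4931], 'tool_pos': [0.4208, -0.1826, 0.1356], 'orientation': [-1.5703, 0.0231, -0.02], 'force': [-0.014, -0.3478, -5.1982], 'wrist_torque': [-0.1005, -0.0403, 0.0439], 'opening': 0.0137}
[[ 9.996e-01 -2.000e-03  2.750e-02]
 [-2.750e-02  4.000e-04  9.996e-01]
 [-2.000e-03 -1.000e+00  3.000e-04]]
```

View pics/s2.png

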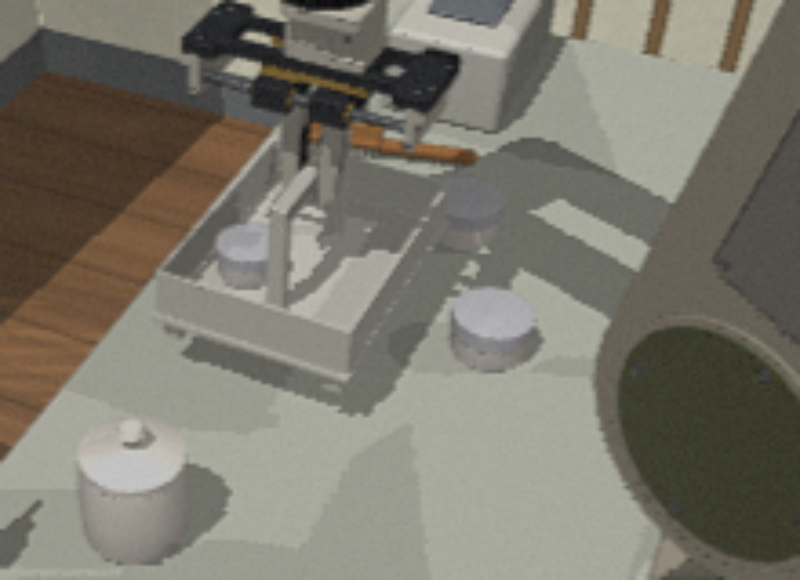

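```bash
python3 -m creep '[[[1,0,-0.8,0,0,0,0],[1,0,-1.6,0,0,0,0],[1,0,-2.2,0,0,0,0],[1,0,-2.2,0,0,0,0],[1,0,-2.2,0,0,0,0],[1,0,-1.6,0,0,0,0],[1,0,-0.8,0,0,0,0],[1,0,-0.3,0,0,0,0]]]' | tail -4
python3 -m creep '[[[1,0.4,0,0.6,0,0,0],[1,1,0,1.4,0,0,0],[1,1.5,0,2.1,0,-0.5,0],[1,1.9,0,2.7,0,-0.5,0],[1,2,0,2.8,0,-0.5,0],[1,2,0,2.8,0,-0.5,0],[1,1.9,0,2.7,0,-0.5,0],[1,1.7,0,2.4,0,-0.5,0]]]' | tail -4
python3 -m creep '[[[1,1.7,0,2.4,0,-0.4,0],[1,1.5,0,2.1,0,0,0],[1,1.4,0,2.1,0,0,0],[1,1.2,0,1.7,0,0,0],[1,0.9,0,1.3,0,0,0],[1,0.6,0,0.9,0,0,0],[1,0.3,0,0.4,0,0,0],[1,0,0,0,0,0,0]]]' | tail -4
python3 - <<'E'
from h import *
s=st();R=Ro.from_rotvec(s['orientation']).as_matrix();print(R.round(4))
print('to go in tool (cm)',(R.T@(np.array([.661,.157,.20])-s['tool_pos'])*100).round(2))
E
```

```text
tool_pos: [0.4191, -0.1816, 0.2562]
orientation: [-1.568, 0.027, -0.016]
force: [0.2, 0.4, -4.4]
opening: 0.0138
tool_pos: [0.5454, -0.0005, 0.2464]
orientation: [-1.565, -0.001, 0.03]
force: [0.5, -0.4, -4.6]
opening: 0.0135
tool_pos: [0.6172, 0.1239, 0.231]
orientation: [-1.563, 0.004, 0.056]
force: [-0.3, -0.5, -4.6]
opening: 0.0137
{'t': 7.4, 'q': [0.1106, 0.2449, 1.3575, 0.0106, 1.5762, 0.0772], 'tool_pos': [0.6172, 0.1239, 0.231], 'orientation': [-1.5634, 0.0036, 0.0558], 'force': [-0.3103, -0.461, -4.5652], 'wrist_torque': [-0.0848, -0.1264, -0.0646], 'opening': 0.0137}
[[ 0.9987 -0.038  -0.0331]
 [ 0.0334  0.0064  0.9994]
 [-0.0377 -0.9993  0.0077]]
to go in tool (cm) [4.6  2.95 3.14]
```

```bash
python3 -m creep '[[[1,0.5,0.3,0.4,-0.4,0,-1],[1,0.9,0.3,0.6,0,0,-1.1],[1,1.0,0.3,0.7,0,0,0],[1,0.9,0.2,0.6,0,0,0],[1,0.6,0.1,0.4,0,0,0],[1,0.4,0,0.2,0,0,0],[1,0,0,0,0,0,0],[1,0,0,0,0,0,0]]]' | tail -4
python3 - <<'E'
from fit import *
s=st();R=Ro.from_rotvec(s['orientation']).as_matrix();print(R.round(4))
print('to go in tool (cm)',(R.T@(np.array([.661,.157,.20])-s['tool_pos'])*100).round(2))
for n in('top','side'):
    c=cam(n); W=world(c)
    cr=c['frame'][70:220,90:290] if n=='top' else c['frame'][80:320,40:280]
    cv2.imwrite(f'pics/a_{n}.png',cv2.resize(cr[...,::-1],None,fx=2,fy=2))
a=cv2.imread('pics/a_top.png');b=cv2.imread('pics/a_side.png');o=np.zeros((480,880,3),np.uint8);o[:300,:400]=a;o[:,400:880]=b;cv2.imwrite('pics/a.png',cv2.resize(o,(800,436)))
E
```

```text
tool_pos: [0.6618, 0.154, 0.2173]
orientation: [-1.571, -0.027, 0.021]
force: [0.7, -0.6, -5.2]
opening: 0.0133
{'t': 8.2, 'q': [0.1539, 0.3468, 1.26, -0.0013, 1.5311, 0.1238], 'tool_pos': [0.6618, 0.154, 0.2173], 'orientation': [-1.5714, -0.0267, 0.0207], 'force': [0.7015, -0.5943, -5.218], 'wrist_torque': [-0.0737, -0.066, 0.0448], 'opening': 0.0133}
[[ 9.995e-01  3.800e-03 -3.020e-02]
 [ 3.020e-02 -7.000e-04  9.995e-01]
 [ 3.800e-03 -1.000e+00 -8.000e-04]]
to go in tool (cm) [-0.08  1.73  0.3 ]
```

View pics/a.png

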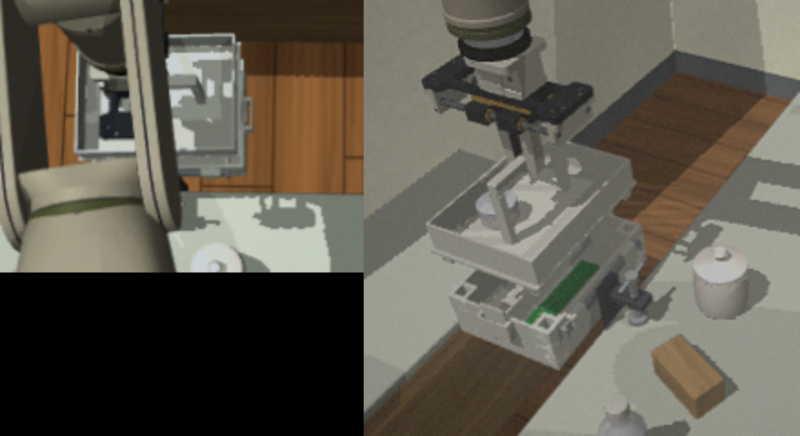

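```bash
cat > ov.py <<'E'
from fit import *
k=800/512
def load(n,png):
    c=dict(np.load(n+'.npz'));c['frame']=cv2.imread(png)[...,::-1].copy()
    S=np.array([[k,0,.5*k-.5],[0,k,.5*k-.5],[0,0,1]]);c['intrinsics']=S@c['intrinsics'];return c
def draw(c,m,z,p,img,f,off,col):
    ca,sa=np.cos(p[2]),np.sin(p[2]);P=np.c_[m@np.array([[ca,sa],[-sa,ca]])+p[:2],np.full(len(m),z)]
    for q in proj(c,P): cv2.circle(img,tuple(int(round(v)) for v in (q-off+.5)*f-.5),0,col,-1)
E
python3 - <<'E'
from ov import *
so=np.concatenate([sock,outl])
sp=np.concatenate([sq(a*.06625,b*.09625,.00775,.00775,60) for a in(-1,1) for b in(-1,1)]+[sq(0,0,.08,.11,200)])
for n,crops in(('top',((205,150,370,270),(410,295,560,415))),('side',((130,290,310,445),(370,220,510,340)))):
    c=load(n,f'pics/{n}0.png')
    r=fit(c,so,.06,(.661,.157,.031));t=fit(c,sq(0,0,.075,.105,80),.062,(.421,-.183,-.026))
    print(n,'org',r.x,r.fun,'tray',t.x,t.fun)
    ims=[]
    for cr,(m,z,p) in zip(crops,((sp,.06,r.x),(sq(0,0,.075,.105,200),.062,t.x))):
        im=cv2.resize(c['frame'][cr[1]:cr[3],cr[0]:cr[2]][...,::-1],None,fx=2.4,fy=2.4,interpolation=cv2.INTER_CUBIC)
        draw(c,m,z,p,im,2.4,np.array(cr[:2]),(0,0,255)); ims.append(cv2.resize(im,(400,300)))
    cv2.imwrite(f'pics/o_{n}.png',np.hstack(ims))
cv2.imwrite('pics/o.png',np.vstack([cv2.imread('pics/o_top.png'),cv2.imread('pics/o_side.png')]))
E
```

```text
top org [0.66361584 0.15672246 0.03183763] -197.91976928710938 tray [ 0.42163599 -0.17972871 -0.01968032] -117.6022720336914
side org [0.65451305 0.15581283 0.03058277] -107.12860107421875 tray [ 0.41567647 -0.1803453  -0.01934116] -98.78671264648438
```

View pics/o.png

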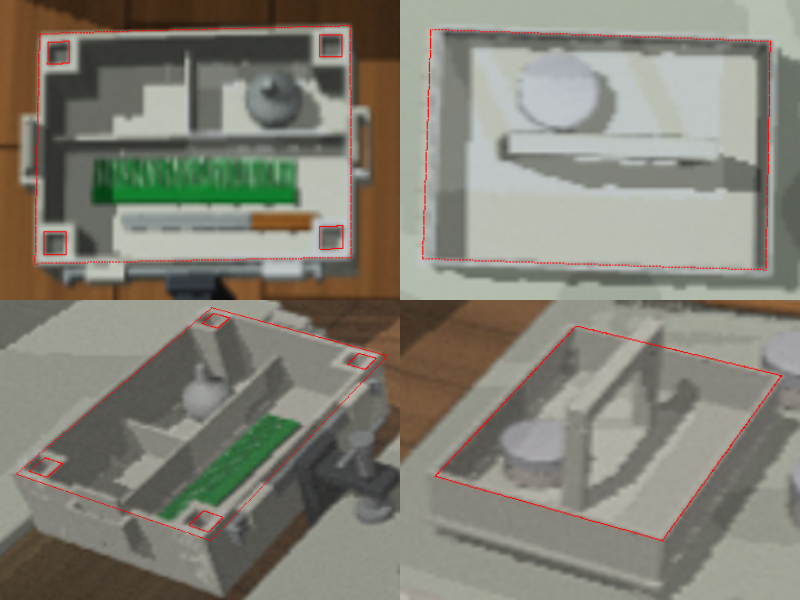

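```bash
python3 - <<'E'
from ov import *
for n in('top','side'):
    c=load(n,f'pics/{n}0.png')
    for hx in (.078,.08):
        t=fit(c,np.concatenate([sq(0,0,hx,.105,80)]),.062,(.421,-.183,-.026));print(n,hx,'wall',t.x.round(4),t.fun)
    t=fit(c,np.concatenate([sq(0,0,.08,.105,80),sq(0,0,.078,.103,80)]),.062,(.421,-.183,-.026));print(n,'both',t.x.round(4),t.fun)
    # end-on y of organiser/ tray with current frame
c=dict(np.load('side.npz'))   # now: tray held; wall tops at TCPz+.007-.045
t=fit(c,sq(0,0,.08,.105,80),.2173+.007-.045,(.6618,.153,.03));print('held side',t.x.round(4),t.fun)
E
```

```text
top 0.078 wall [ 0.4193 -0.1797 -0.0197] -134.8850860595703
top 0.08 wall [ 0.4158 -0.1853 -0.0242] -130.80722045898438
top both [ 0.4178 -0.1859 -0.022 ] -115.54621887207031
side 0.078 wall [ 0.4163 -0.1803 -0.0207] -87.05377197265625
side 0.08 wall [ 0.4117 -0.1805 -0.0144] -73.09783935546875
side both [ 0.4175 -0.1803 -0.0288] -72.95997619628906
held side [0.6596 0.1523 0.0089] -97.63304138183594
```

```bash
python3 -m creep '[[[1,0.05,0.4,0.1,0,-0.1,0.2],[1,0.05,0.8,0.1,0,0,0],[1,0.05,0.9,0.1,0,0,0],[1,0,0.9,0,0,0,0],[1,0,0.7,0,0,0,0],[1,0,0.4,0,0,0,0],[1,0,0,0,0,0,0],[1,0,0,0,0,0,0]]]' >/dev/null
cat > g.py <<'E'
from h import *
s=readout.read_state();R=Ro.from_rotvec(s['orientation']).as_matrix();p=np.array(s['tool_pos'])
print('t',s['t'],'mm',(p*1000).round(2),'head',np.degrees(np.arctan2(R[1,0],R[0,0])).round(2),'ydev',R[:2,1].round(4),'F',np.round(s['force'],1),'M',np.round(s['wrist_torque'],2))
print('to go in tool cm',(R.T@(np.array([.6636,.157,.160])-p)*100).round(2))
E
python3 g.py
```

```text
t 9.1 mm [662.01 156.5  171.24] head 1.8 ydev [-0.0023 -0.0013] F [ 0.6  0.1 -3.9] M [-0.04 -0.07  0.04]
to go in tool cm [0.16 1.12 0.05]
```

```bash
python3 -m creep '[[[1,0.1,0.2,0.05,0,0,-0.1],[1,0.06,0.2,0,0,0,0],[1,0,0.1,0,0,0,0],[1,0,0.1,0,0,0,0],[1,0,0,0,0,0,0],[1,0,0,0,0,0,0],[1,0,0,0,0,0,0],[1,0,0,0,0,0,0]]]' >/dev/null; python3 g.py; python3 - <<'E'
from h import *
c=cam('side');cv2.imwrite('pics/b.png',cv2.resize(c['frame'][140:290,70:240][...,::-1],(680,600),interpolation=cv2.INTER_CUBIC))
E
```

```text
t 9.9 mm [664.75 157.24 166.73] head 1.8 ydev [ 0.0026 -0.0008] F [ 0.2 -0.7 -5.2] M [-0.03 -0.03 -0.01]
to go in tool cm [-0.12  0.67 -0.02]
```

View pics/b.png

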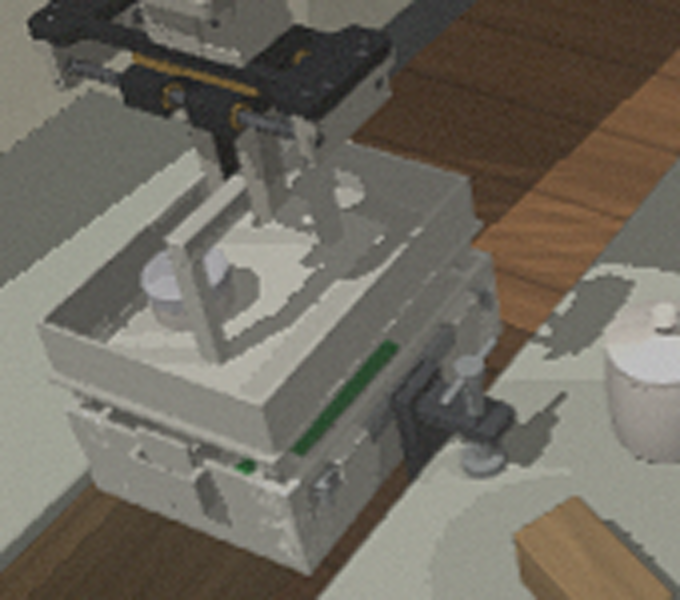

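```bash
python3 -m creep '[[[1,-0.1,0.15,0,0,0,0.1],[1,0,0.15,0,0,0,0],[1,0,0.1,0,0,0,0],[1,0,0.1,0,0,0,0],[1,0,0.05,0,0,0,0],[1,0,0.05,0,0,0,0],[1,0,0,0,0,0,0],[1,0,0,0,0,0,0]]]' >/dev/null; python3 g.py
```

```text
t 10.75 mm [663.68 157.23 160.45] head 1.8 ydev [ 0.0008 -0.0008] F [ 0.3  0.9 -5.1] M [ 0.01 -0.03 -0.01]
to go in tool cm [-0.01  0.04 -0.02]
```

```bash
python3 -m creep '[[[1,0,0.05,0,0,0,0],[1,0,0.05,0,0,0,0],[1,0,0.05,0,0,0,0],[1,0,0,0,0,0,0],[1,0,0,0,0,0,0],[1,0,0,0,0,0,0],[1,0,0,0,0,0,0],[1,0,0,0,0,0,0]]]' >/dev/null; python3 g.py
```

```text
t 11.55 mm [663.88 157.27 160.28] head 1.8 ydev [ 0.0018 -0.0007] F [-1.6  0.6 -1.8] M [-0.18  0.27  0.01]
to go in tool cm [-0.03  0.03 -0.03]
```

```bash
python3 -m creep '[[[1,-0.06,0.05,0,0,0,0],[1,-0.06,0.05,0,0,0,0],[1,-0.06,0.05,0,0,0,0],[1,-0.06,0.05,0,0,0,0],[1,-0.06,0.05,0,0,0,0],[1,-0.06,0.05,0,0,0,0],[1,-0.06,0.05,0,0,0,0],[1,0,0,0,0,0,0]]]' >/dev/null; python3 g.py
python3 -m creep '[[[1,0.08,0.05,0,0,0,0],[1,0.08,0.05,0,0,0,0],[1,0.08,0.05,0,0,0,0],[1,0.08,0.05,0,0,0,0],[1,0.08,0.05,0,0,0,0],[1,0.08,0.05,0,0,0,0],[1,0.08,0.05,0,0,0,0],[1,0,0,0,0,0,0]]]' >/dev/null; python3 g.py
```

```text
t 12.35 mm [663.18 157.27 160.55] head 1.78 ydev [0.0118 0.0004] F [ 1.2  0.2 -0.5] M [-0.11 -0.09 -0.02]
to go in tool cm [ 0.04  0.06 -0.03]
t 13.15 mm [663.74 157.29 160.23] head 1.82 ydev [ 0.0002 -0.0011] F [ 1.7 -0.6 -0.3] M [-0.18 -0.39  0.01]
to go in tool cm [-0.02  0.02 -0.03]
```

```bash
python3 -m creep '[[[1,0.2,0.03,0,0,0,0],[1,0.2,0.03,0,0,0,0],[1,0.2,0.03,0,0,0,0],[1,0,0.03,0,0,0,0],[1,0,0.03,0,0,0,0],[1,0,0,0,0,0,0],[1,0,0,0,0,0,0],[1,0,0,0,0,0,0]]]' >/dev/null; python3 g.py
python3 -m creep '[[[1,-0.2,0.03,0,0,0,0],[1,-0.2,0.03,0,0,0,0],[1,-0.2,0.03,0,0,0,0],[1,-0.2,0.03,0,0,0,0],[1,-0.2,0.03,0,0,0,0],[1,0,0,0,0,0,0],[1,0,0,0,0,0,0],[1,0,0,0,0,0,0]]]' >/dev/null; python3 g.py
```

```text
t 13.95 mm [665.64 157.53 160.56] head 1.85 ydev [-0.0095 -0.002 ] F [-3.  -0.9  3.9] M [-0.15  0.15 -0.07]
to go in tool cm [-0.2   0.06 -0.05]
t 14.75 mm [658.45 157.38 160.26] head 1.83 ydev [-0.0004 -0.0008] F [ 3.1 -0.2  0.7] M [-0.06 -0.89 -0.03]
to go in tool cm [ 0.51  0.03 -0.05]
```

```bash
cat > tr.py <<'E'
from ov import *
s=readout.read_state();tp=np.array(s['tool_pos'])
c=cam('side');G=edges(c)
def seg(a,b,n=80): return np.linspace(a,b,n)
def model(hx):
    m=[np.c_[sq(0,0,hx,.105,60),np.full(240,-.045)], np.c_[sq(0,0,.007,.062,30),np.full(120,.009)]]
    for z in(-.089,-.085): m+=[seg([-.08,-.11,z],[-.08,.11,z]),seg([-.08,.11,z],[.08,.11,z])]
    return np.concatenate(m)
yaw=.0317;ca,sa=np.cos(yaw),np.sin(yaw);Rz=np.array([[ca,-sa,0],[sa,ca,0],[0,0,1]])
for hx in(.075,.078,.08):
    M=model(hx)
    def cost(p):
        q=proj(c,M@Rz.T+[p[0],p[1],tp[2]+.007+p[2]]).astype(np.float32)
        return -np.minimum(cv2.remap(G,q[:,:1],q[:,1:],cv2.INTER_LINEAR),250).mean()
    best=min((minimize(cost,tp*[1,1,0]+[dx,dy,0],method='Nelder-Mead',options=dict(initial_simplex=tp*[1,1,0]+[dx,dy,0]+np.array([[0,0,0],[.003,0,0],[0,.003,0],[0,0,.002]]))) for dx in(-.006,-.003,0,.003) for dy in(-.006,-.003,0,.003,.006)),key=lambda r:r.fun)
    print(hx,'tray - tcp mm',((best.x-tp*[1,1,0])*1000).round(1),best.fun)
im=cv2.resize(c['frame'][140:290,70:240][...,::-1],(680,600),interpolation=cv2.INTER_CUBIC)
for q in proj(c,M@Rz.T+[best.x[0],best.x[1],tp[2]+.007+best.x[2]]): cv2.circle(im,tuple(int(round(v)) for v in (q-[70,140]+.5)*4-.5),0,(0,0,255),-1)
cv2.imwrite('pics/c.png',im)
E
python3 tr.py
```

```text
0.075 tray - tcp mm [-4.9  0.4  0.6] -87.06461334228516
0.078 tray - tcp mm [ 3.  -5.1 -8.2] -91.03447723388672
0.08 tray - tcp mm [  8.5  -8.7 -13.8] -88.46929168701172
```

View pics/c.png

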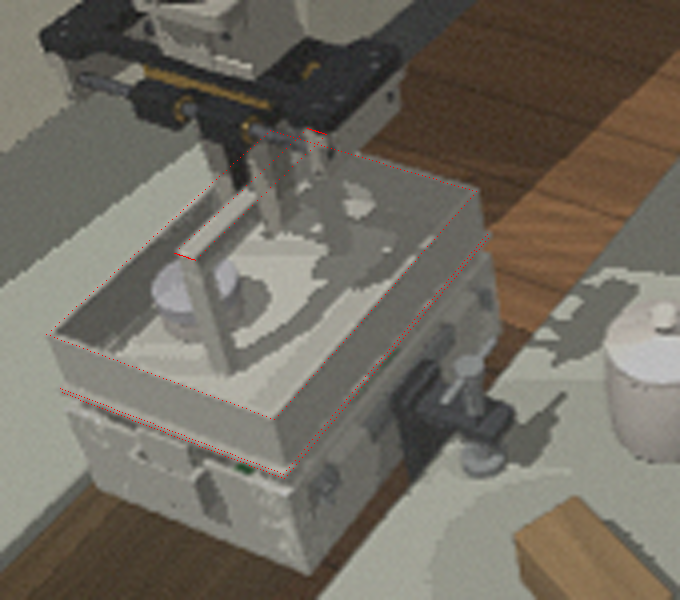

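```bash
python3 -m creep '[[[1,0,0.02,-0.2,0,0,0],[1,0.15,0.04,0,0,0,0],[1,0.15,0.04,0,0,0,0],[1,0.15,0.04,0,0,0,0],[1,0.15,0.04,0,0,0,0],[1,0.15,0.04,0,0,0,0],[1,0.15,0.04,0,0,0,0],[1,0,0,0,0,0,0]]]' >/dev/null; python3 g.py
python3 -m creep '[[[1,0.15,0.04,0,0,0,0],[1,0.15,0.04,0,0,0,0],[1,0.15,0.04,0,0,0,0],[1,0.15,0.04,0,0,0,0],[1,0,0.04,0,0,0,0],[1,0,0,0,0,0,0],[1,0,0,0,0,0,0],[1,0,0,0,0,0,0]]]' >/dev/null; python3 g.py
```

```text
t 15.6 mm [659.18 156.37 160.86] head 1.95 ydev [-0.0193 -0.0013] F [ 2.6  0.4 -0.1] M [ 0.04 -1.04 -0.1 ]
to go in tool cm [0.45 0.08 0.05]
t 16.4 mm [660.34 156.41 161.5 ] head 1.99 ydev [-0.0301 -0.0023] F [0.  1.1 3.8] M [ 0.   -0.53 -0.06]
to go in tool cm [0.33 0.14 0.05]
```

```bash
python3 -m creep '[[[1,0,-0.2,0,0,0,-0.8],[1,0,-0.1,0,0,0.1,-0.9],[1,0,0,0,0,0,0],[1,0.1,0,0,0,0,0],[1,0,0,0,0,0,0],[1,0,0,0,0,0,0],[1,0,0,0,0,0,0],[1,0,0,0,0,0,0]]]' >/dev/null; python3 g.py
```

```text
t 17.2 mm [658.19 155.8  160.56] head 1.89 ydev [-0.0067 -0.0027] F [-1.9  0.   0.5] M [-0.08  0.02 -0.06]
to go in tool cm [0.55 0.05 0.1 ]
```

```bash
python3 -m creep '[[[1,0,-0.2,0,0,0,-0.2],[1,0,-0.2,0,-0.1,0,-0.2],[1,0,-0.1,0,0,0,0],[1,0,0,0,0,0,0],[1,0,0,0,0,0,0],[1,0,0,0,0,0,0],[1,0,0,0,0,0,0],[1,0,0,0,0,0,0]]]' >/dev/null; python3 g.py
```

```text
t 18.0 mm [656.62 155.39 162.31] head 1.89 ydev [-0.0043 -0.0054] F [ 1.3 -0.2 -6.2] M [-0.05 -0.1   0.01]
to go in tool cm [0.7  0.23 0.14]
```

```bash
python3 -m creep '[[[1,0.2,-0.1,0.1,0.3,0.05,-0.25],[1,0.2,0,0,0,0,0],[1,0.1,0,0,0,0,0],[1,0,0,0,0,0,0],[1,0,0.05,0,0,0,0],[1,0,0.05,0,0,0,0],[1,0,0,0,0,0,0],[1,0,0,0,0,0,0]]]' >/dev/null; python3 g.py
```

```text
t 18.8 mm [662.09 156.63 162.28] head 1.83 ydev [0.0003 0.0005] F [ 1.4  0.7 -4.9] M [-0.08 -0.14  0.01]
to go in tool cm [0.15 0.23 0.03]
```

```bash
python3 -m creep '[[[1,-0.03,0.1,0,0,0,0],[1,0,0.1,0,0,0,0],[1,0,0.05,0,0,0,0],[1,0,0.05,0,0,0,0],[1,0,0.05,0,0,0,0],[1,0,0.05,0,0,0,0],[1,0,0,0,0,0,0],[1,0,0,0,0,0,0]]]' >/dev/null; python3 g.py
```

```text
t 19.6 mm [661.97 156.68 160.16] head 1.84 ydev [0.0017 0.0005] F [-1.1 -0.8 -2.1] M [-0.14  0.17 -0.02]
to go in tool cm [0.16 0.02 0.03]
```

```bash
sed -i '$d' g.py; python3 -m creep '[[[1,0,-0.15,0,0,0,0.1],[1,-0.12,0,0,0,0,0],[1,0,0.05,0,0,0,0],[1,0,0.05,0,0,0,0],[1,0,0.05,0,0,0,0],[1,0,0.05,0,0,0,0],[1,0,0.05,0,0,0,0],[1,0,0,0,0,0,0]]]' >/dev/null; python3 g.py
python3 -m creep '[[[1,0,-0.15,0,0,0,0],[1,0,0,-0.12,0,0,0],[1,0,0.05,0,0,0,0],[1,0,0.05,0,0,0,0],[1,0,0.05,0,0,0,0],[1,0,0.05,0,0,0,0],[1,0,0.05,0,0,0,0],[1,0,0,0,0,0,0]]]' >/dev/null; python3 g.py
python3 -m creep '[[[1,0,-0.15,0,0,0,0],[1,0.12,0,0,0,0,0],[1,0,0.05,0,0,0,0],[1,0,0.05,0,0,0,0],[1,0,0.05,0,0,0,0],[1,0,0.05,0,0,0,0],[1,0,0.05,0,0,0,0],[1,0,0,0,0,0,0]]]' >/dev/null; python3 g.py
```

```text
t 20.4 mm [660.7  156.69 160.39] head 1.84 ydev [0.0003 0.0006] F [-2.3 -0.6 -0.9] M [-0.14  0.46  0.04]
t 21.2 mm [660.92 155.36 160.29] head 1.85 ydev [0.001  0.0006] F [-3.2 -0.8 -0.2] M [-0.22  0.55 -0.02]
t 22.0 mm [662.14 155.35 155.3 ] head 1.83 ydev [-0.0006  0.0006] F [ 0.9  0.3 -5. ] M [-0.05 -0.19 -0.04]
```

It dropped into the sockets at about (662.1, 155.4), so now I press gently.

```bash
python3 -m creep '[[[1,0,0.1,0,0,0,0],[1,0,0.1,0,0,0,0],[1,0,0.1,0,0,0,0],[1,0,0.1,0,0,0,0],[1,0,0.1,0,0,0,0],[1,0,0.1,0,0,0,0],[1,0,0.1,0,0,0,0],[1,0,0,0,0,0,0]]]' >/dev/null; python3 g.py
```

```text
t 22.8 mm [663.08 155.78 152.46] head 1.84 ydev [0.0031 0.0014] F [-1.8 -1.   0.4] M [-0.08  0.55 -0.07]
```

```bash
python3 -m creep '[[[1,0,0.15,0,-0.1,0,0.15],[1,0,0.18,0,0,0,0],[1,0,0.2,0,0,0,0],[1,0,0.2,0,0,0,0],[1,0,0.2,0,0,0,0],[1,0,0.2,0,0,0,0],[1,0,0.2,0,0,0,0],[1,0,0.1,0,0,0,0]]]' >/dev/null; python3 g.py
```

```text
t 23.6 mm [664.77 156.16 148.49] head 1.84 ydev [ 0.0061 -0.0003] F [-4.1 -0.2  6.5] M [-0.19  1.45 -0.14]
```

```bash
python3 -m creep '[[[1,-0.1,0,0,0,0,0.2],[1,-0.1,0,0,0,0,0.2],[1,-0.1,0,0,0,0,0],[1,0,0,0,0,0,0],[1,0,0,0,0,0,0],[1,0,0,0,0,0,0],[1,0,0,0,0,0,0],[1,0,0,0,0,0,0]]]' >/dev/null; python3 g.py;python3 - <<'E'
from h import *
c=cam('side');cv2.imwrite('pics/d.png',cv2.resize(c['frame'][140:290,70:240][...,::-1],(680,600),interpolation=cv2.INTER_CUBIC))
E
```

```text
t 24.4 mm [663.43 155.99 148.61] head 1.82 ydev [ 0.0026 -0.0006] F [0.3 0.2 2.5] M [-0.14 -0.04 -0.08]
```

View pics/d.png

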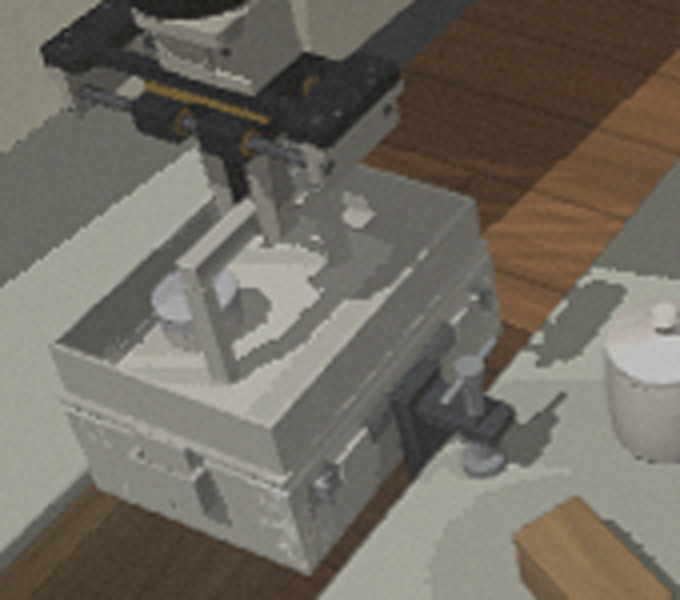

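```bash
python3 -m creep '[[[1,-0.03,0.2,0,0,0,0.1],[1,-0.05,0.2,0,0,0,0.1],[1,-0.05,0.22,0,0,0,0.05],[1,-0.05,0.22,0,0,0,0.05],[1,-0.05,0.22,0,0,0,0.05],[1,-0.05,0.22,0,0,0,0.05],[1,-0.05,0.22,0,0,0,0.05],[1,0,0,0,0,0,0]]]' >/dev/null; python3 g.py
```

```text
t 25.25 mm [662.39 155.94 142.31] head 1.85 ydev [ 0.0025 -0.0004] F [-0.3 -0.9 -5.3] M [-0.07 -0.14  0.  ]
```

```bash
python3 -m creep '[[[1,0,0.1,0,0,0,0.05],[1,0,0.15,0,0,0,0.05],[1,0,0.15,0,0,0,0],[1,0,0.15,0,0,0,0],[1,0,0.15,0,0,0,0],[1,0,0,0,0,0,0],[1,0,0,0,0,0,0],[1,0,0,0,0,0,0]]]' >/dev/null; python3 g.py
python3 -m creep '[[[1,0,-0.1,0,0,0,0],[1,0,-0.1,0,0,0,0],[1,0,-0.1,0,0,0,0],[1,0,-0.1,0,0,0,0],[1,0,-0.1,0,0,0,0],[1,0,-0.1,0,0,0,0],[1,0,-0.1,0,0,0,0],[1,0,-0.1,0,0,0,0]]]' >/dev/null; python3 g.py
```

```text
t 26.05 mm [662.33 155.95 142.23] head 1.88 ydev [ 0.0024 -0.0005] F [-2.1 -0.5  4.6] M [-0.2   0.16  0.02]
t 26.85 mm [661.22 155.61 143.79] head 1.85 ydev [-0.0023 -0.0012] F [  7.1   1.1 -13.1] M [ 0.07 -1.64 -0.01]
```

Home, and the upward tug was held by the catches. I press it back down and then let go.

```bash
python3 -m creep '[[[1,0.05,0.1,0,0,0,-0.1],[1,0.05,0.15,0,0,0,0],[1,0,0.15,0,0,0,0],[1,0,0.15,0,0,0,0],[1,0,0.15,0,0,0,0],[1,0,0.15,0,0,0,0],[1,0,0.1,0,0,0,0],[1,0,0.05,0,0,0,0]]]' >/dev/null; python3 g.py
```

```text
t 27.65 mm [661.91 155.69 142.27] head 1.87 ydev [ 0.0013 -0.0011] F [-1.5 -0.4  0.4] M [-0.16  0.13 -0.11]
```

```bash
python3 -m creep '[[[0.9,0,0,0,0,0,0],[0.6,0,0,0,0,0,0],[0.4,0,0,0,0,0,0],[0.4,0,-0.2,0,0,0,0],[0.4,0,-0.5,0,0,0,0],[0.4,0,-1,0,0,0,0],[0.4,0,-1.5,0,0,0,0],[0.4,0,-2,0,0,0,0]]]'; python3 -m creep '[[[0.4,0,-3,0,0,0,0],[0.4,0,-3,0,0,0,0],[0.4,0,-3,-1,0,0,0],[0.4,-2,-1,-3,0,0,0],[0.4,-3,0,-4,0,0,0],[0.4,-3,0,-4,0,0,0],[0.4,-3,0,-4,0,0,0],[0.4,-3,0,-4,0,0,0]]]'; python3 -m creep '[[[0.4,-2,0,-4,0,0,0],[0.4,-2,0,-4,0,0,0],[0.4,-1,0,-4,0,0,0],[0.4,0,0,-3,0,0,0],[0.4,0,0,0,0,0,0],[0.4,0,0,0,0,0,0],[0.4,0,0,0,0,0,0],[0.4,0,0,0,0,0,0]]]'; python3 - <<'E'
from h import *
a=cam('side');b=cam('top');t=cam('top')
W=world(b);Z=W[...,2];X=W[...,0];Y=W[...,1]
ca,sa=np.cos(.0318),np.sin(.0318)
x=(X-.6636)*ca+(Y-.1567)*sa;y=-(X-.6636)*sa+(Y-.1567)*ca
for n,m in dict(bar=(abs(x)<.006)&(abs(y)<.05)&(Z>.13),tongueL=(y>.108)&(y<.13)&(abs(x)<.02)&(Z>.06)).items(): print(n,m.sum(),np.nanmedian(Z[m]))
# wall-top plane level
m=(Z>.093)&(Z<.115)&(abs(x)<.09)&(abs(y)<.12)&((abs(x)>.068)|(abs(y)>.096))
A=np.c_[x[m],y[m],np.ones(m.sum())];print('walltop z plane',np.linalg.lstsq(A,Z[m],rcond=None)[0].round(4),m.sum(),[np.nanmedian(Z[m&s]).round(4) for s in(x>.05,x<-.05,y>.09,y<-.09)])
p=a['frame'][140:290,70:270][...,::-1];q=b['frame'][80:180,110:310][...,::-1]
cv2.imwrite('pics/e.png',np.vstack([cv2.resize(p,(480,360),interpolation=2),cv2.resize(q,(480,240),interpolation=2)]))
E
```

```text
t: 28.45
tool_pos: [0.6602, 0.1558, 0.1937]
orientation: [-1.572, -0.023, 0.029]
force: [-1.2, -0.7, -0.1]
opening: 0.0555
t: 29.25
tool_pos: [0.5296, -0.0478, 0.3145]
orientation: [-1.571, -0.046, 0.019]
force: [1.1, -0.8, 0.2]
opening: 0.0558
t: 30.05
tool_pos: [0.4808, -0.2087, 0.3281]
orientation: [-1.58, -0.055, 0.003]
force: [0.7, -0.7, 0.7]
opening: 0.0556
bar 166 0.15874025971640338
tongueL 22 0.07513380164541938
walltop z plane [-0.0023 -0.0002  0.1022] 584 [np.float64(0.1028), np.float64(0.1031), np.float64(0.1032), np.float64(0.1034)]
```

View pics/e.png

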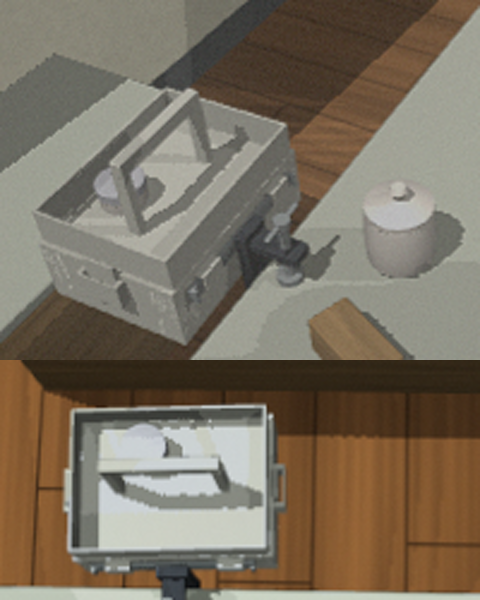

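```bash
python3 -c "
from plant import robot;print(robot.close_job())"
```

```text
the job is handed in; nothing more can be done
None
```

The tray is latched fully home and level in the organiser, with the cream pot still in it. I handed the job in at about 30 s, with the gripper clear of everything.

I carried the tray by its bar, touched down lightly on the rim until all four lugs dropped into their sockets, then pressed it home. The highest upward push I read on the wrist while pressing was about 6.5 N. With the tray's weight of about 5 N, that is about 12 N on the catches. I only saw readings at the end of each 0.8 s move, so short peaks in between could have been higher.

**Last checks**
- **Seating:** the tray bottomed at the expected height. The bar's top measured 158.7 mm, which puts its centre at about 149.7 mm against the 149 mm specified.
- **Level:** the tray's side walls agreed within 0.6 mm all round.
- **Catches:** a light upward tug of about 8 N beyond the tray's weight was held at both ends. I then pressed the tray back down and released it. I did not read the two catches directly.
- **Other things:** the last picture shows the jar and block where they were. I did not check the lotion bottle and hairbrush again, but the arm never went near them at shelf height.

**What disagreed**
- The two cameras differed by several millimetres on the organiser's x position, so I found the sockets by touch.
- Early sliding on the rim tilted the tool by up to 1.7°, so I switched to lifting and touching down again.
- While pressing, the tool drifted about 2.5 mm in x; I corrected it before pressing on.

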